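Empty the nuts out of the mug

TASK

Tip the two big nuts out of the steel mug with the handle into the shallow plywood tray, then stand the empty mug upright on the bench beside the tray. Both nuts must end up lying in the tray.

Things in the scene. Friction and masses are not known exactly. Their poses are not given: they have to be found in the camera images.
- mug_handle (a point): Middle of the upright handle bar of the loose steel mug that holds the nuts (not the plain tin without a handle). 42 mm above the mug's underside, 70 mm from its centre line. Bar 56 mm tall, 14 mm wide (along y), 10 mm thick (x), 20 mm clear of the mug wall; can be pinched from above across y. Mug axes: z up to the mouth, x out to the handle; handle starts roughly towards the robot
- mug_mouth (a point): Centre of the mug's open mouth at rim height, same axes; at (-70, 0, +38) mm from mug_handle. Mug: 80 mm high, outer diameter 72 mm at the foot, 88 mm at the rim, wall 3 mm, floor 4 mm, about 180 g. It starts standing on the bench; the flat nuts slide out when it is tipped well past level, about 105 to 120 degrees from upright
- tray: Shallow open plywood tray, fixed to the bench: 150 mm along its x, 200 mm along its y, 40 mm high, walls and floor 7 mm thick. Origin: centre of its underside, on the bench; z up
- nut_1: Hexagonal steel nut, oiled and slippery, 27 mm across flats, 15 mm thick, 50 g, lying in the mug at the start. Origin at its centre; z along its bore
- nut_2: A second nut like nut_1, beside it in the mug

How it is judged:
By the outcome, as a careful person would: the job done as asked, in the order asked, and still so for the second after the job is handed in, with the robot touching nothing.
It also fails if it takes over 45 s, if anything falls off the work surface, if the arm or the gripper's body presses on something with over 40 N, if the wrist force passes 120 N, or if a joint passes its speed limit or range.

ROBOT

A 6-joint arm with a two-finger parallel gripper is mounted at the origin on a cart in front of the work surface, level with it; the furniture and walls round the work are solid. World frame = base frame: x ahead of the robot, y to its left, z up, the work surface at z = 0. Lengths are in m, angles in rad, forces in N, time in s.
With the tool pointing down it reaches from about 0.35 to 0.775 m from the base axis. Payload 5.5 kg.
Tool frame: the origin (TCP) lies at the very end of the fingers, on their centre line; the grasp point (between the pads) lies 19 mm behind it; z points along the fingers, y is the line along which they close (so a half turn about z gives the same grasp; the last joint's range is limited). The gripper opens to 85 mm and grips with 20 to 120 N. Pads are 22 mm wide; open, the fingers measure 114 mm over their backs; the gripper's body (76 mm by 85 mm) begins 54 mm behind the grasp point. The pads swing forward as they close: fully open they stand 13 mm farther back than shut.
Start: joints at [-1.439, 0.313, 0.046, 1.304, 0, 1.431], TCP at [0.154, -0.554, 0.231] pointing down, gripper open.
Joint ranges: [-2.76, 2.76], [-0.86, 1.69], [-1.03, 1.26], [-2.2, 2.34], [-1.47, 1.5], [-3.14, 3.14]. Speed limits (rad/s): [2.57, 2.57, 3.14, 3.14, 3.14, 3.14].

INTERFACE

Orientations are given as a unit quaternion [w, x, y, z].
In Python, from workcell import get_state, read_camera, calibration, hand_in gives the robot as it stands.
- The arm moves only by the tool drive_tool, never from a script. Its argument "deltas" is a list that holds one entry, the list of rows, each a list of 7 numbers: the closure in counts, from 0 (fully open) to 255 (shut), then the shift along the tool's x, y, z in m, then the turn, a rotation vector about the tool's x, y, z in degrees. A call has 1 to 12 rows; each row is the pose to reach, as a shift and turn from the pose commanded when the call began, along the tool's axes at that moment; what a row does not reach only later rows make up. A row lasts 1/8 s, in which the tool goes at most 62.5 mm and 10.7 degrees, less where a joint would pass 70% of its speed; a pose out of reach is approached as far as the arm can. A call with a gripper value outside its range is refused whole. The fingers move at their own pace and stop on an object; "newtons" is the grip in N (left out, the last holds). Time passes only in rows, so rows that repeat a pose let the fingers close. It gives the time, the measured TCP pose, the force, the opening and the grip force at its end, in the units of the state.
- get_state(): the state, without advancing time (a new reading comes with each control period).
- read_camera(name): name is "scene" or "side" or "wrist"; returns (picture, depth): 480x640x3 uint8, red, green, blue; 480x640 float32, m along the optical axis (not along the pixel's ray), 0 where there is no reading.
- calibration(name): a dict with "mtx" (3x3 intrinsics, pixels), "world_from_camera" (4x4, takes a point from camera to world coordinates). Camera axes: x right, y up, looking along -z (the intrinsics and any distortion apply to the point x, -y, -z); pixel columns grow to the right and rows downward; lengths in m; the calibration is good to about 2 mm. A picture is of the moment at which its call begins: read the wrist's pose just before it. calibration takes no time and is no camera call; for the wrist camera it gives the pose at the moment of the call.
- hand_in(): hands the job in; it is judged then, once.
The state is a dict: "clock": time; "joint_pos": joint angles; "qvel": joint speeds; "tau": joint torques, N m; "tcp_pos": TCP position; "orientation": TCP orientation; "wrist_force": force on the tool from outside, world axes, zero at the start; "ft_torque": the same for the moment, N m; "finger_gap": finger opening in m; "grip_force": force on a finger pad.
Only numpy, scipy, OpenCV 4.12 (cv2) and the standard library are available. Lean on these libraries where they do the work, as an engineer would, in place of code of your own. Each camera call takes 0.05 s, during which the arm holds its last target. There are 200 camera calls.

## Working session

There is one attempt and no reset: what is moved stays moved. The work goes in short steps, Python scripts to look and compute and a tool call to move; the robot and the scene stay as the last step left them, time stands still between calls to the robot, and variables do not carry over. Pictures are saved under pics/ and viewed, at most 13 in all, crops included, and the job is handed in when it is done.

Besides the shell and the picture viewer there is one more tool, called after "Emit:" by a JSON object that holds its "fn" and its "kwargs". drive_tool: Moves the arm, as the interface text tells. Its arguments: {"type":"object","properties":{"deltas":{"type":"array","items":{"type":"array","items":{"type":"array","items":{"type":"number"}}}},"newtons":{"type":"number"}},"required":["deltas"]}

```bash
mkdir -p pics; ls
cat > h.py <<'E'
import numpy as np, cv2
from workcell import *
def snap(name,fn):
    c=calibration(name); p,d=read_camera(name); cv2.imwrite('pics/'+fn+'.png',p[:,:,::-1]); np.savez('pics/'+fn+'.npz',d=d,M=c['mtx'],T=c['world_from_camera'],p=p); return p,d
def load(fn):
    z=np.load('pics/'+fn+'.npz'); return z
def pts(fn):
    z=load(fn); d=z['d']; M=z['M']; v,u=np.mgrid[:480,:640]
    P=np.stack([(u-M[0,2])/M[0,0]*d,-(v-M[1,2])/M[1,1]*d,-d],-1)
    W=P@z['T'][:3,:3].T+z['T'][:3,3]; W[d==0]=np.nan; return W
E
python3 - <<'E'
from h import *
snap('scene','s1'); snap('side','d1')
print(get_state(), calibration('scene').keys())
a=cv2.imread('pics/s1.png');b=cv2.imread('pics/d1.png')
E
```

```text
pics
{'clock': 0.1, 'joint_pos': array([-1.43862991e+00,  3.13977931e-01,  4.50909849e-02,  1.30358318e+00,
       -2.58484765e-06,  1.43120047e+00]), 'qvel': array([ 0.00082437, -0.00091373,  0.0047233 , -0.00077798,  0.00013561,
       -0.001392  ]), 'tau': array([ 2.68912954e-03, -4.81727672e+01,  2.99242437e+01,  1.27490066e-02,
       -1.71684651e-04, -2.50560159e-07]), 'tcp_pos': array([ 0.15427948, -0.55345008,  0.23046743]), 'orientation': array([-8.36896956e-04,  9.90782007e-01,  1.35463333e-01,  1.81641962e-06]), 'wrist_force': array([0.32744685, 0.09428495, 0.11297909]), 'ft_torque': array([0.00108626, 0.04196674, 0.02984802]), 'grip_force': 0.0, 'finger_gap': 0.08549457503709124} dict_keys(['mtx', 'world_from_camera'])
```

View pics/s1.png

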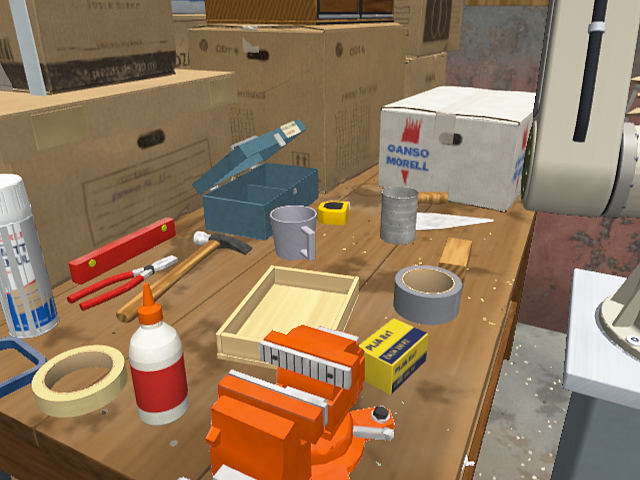

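View pics/d1.png

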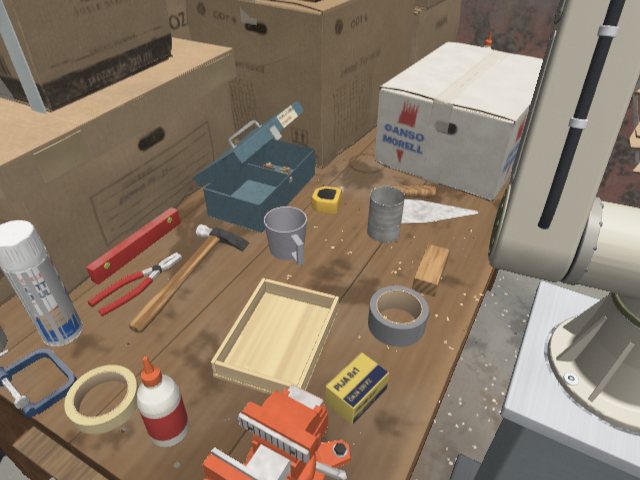

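The scene image shows the handled mug at about (293,232) with its handle bar at (309,243). The tray is at about (288,312), with corners near (272,267), (358,278) and (218,335), and the plain tin is at (398,215). Next I'll turn these into positions.

Run:
```python
from h import *
np.set_printoptions(precision=3,suppress=True)
W=pts('s1');D=pts('d1')
for n,(A,L) in {'scene':(W,dict(rimL=(271,215),rimR=(317,215),rimF=(291,224),bartop=(309,229),barmid=(309,243),bench=(300,264),tr1=(272,268),tr2=(357,279),tr3=(219,337),floor=(290,310),tin=(398,190),box=(395,345),vice=(300,340),tape=(428,275),hammer=(205,238),tbox=(300,180),meas=(333,208))),'side':(D,dict(rimL=(266,222),rimF=(285,231),rimR=(306,222),bar=(299,246),tr1=(265,283),tr2=(337,293),tr3=(214,364),tr4=(282,388),inside=(286,218)))}.items():
    for k,(u,v) in L.items(): print(n,k,np.nanmedian(A[v-1:v+2,u-1:u+2].reshape(-1,3),0))
# top-down map
P=np.vstack([W.reshape(-1,3),D.reshape(-1,3)]);P=P[np.isfinite(P).all(1)]
s=500
x0,x1,y0,y1=0.1,1.1,-.75,.55
H=np.zeros((int((x1-x0)*s),int((y1-y0)*s)))
m=(P[:,0]>x0)&(P[:,0]<x1-.002)&(P[:,1]>y0)&(P[:,1]<y1-.002)&(P[:,2]<.6)
Q=P[m];i=((x1-Q[:,0])*s).astype(int).clip(0,H.shape[0]-1);j=((y1-Q[:,1])*s).astype(int).clip(0,H.shape[1]-1)
np.maximum.at(H,(i,j),Q[:,2])
im=cv2.applyColorMap((H/.25*255).clip(0,255).astype(np.uint8),cv2.COLORMAP_TURBO)
for k in range(1,11):
    x=k/10; cv2.putText(im,f'{x:.1f}',(0,int((x1-x)*s)),0,.4,(255,)*3); cv2.line(im,(0,int((x1-x)*s)),(650,int((x1-x)*s)),(90,)*3,1)
for k in range(-7,6):
    y=k/10; c=int((y1-y)*s); cv2.line(im,(c,0),(c,499),(90,)*3,1); cv2.putText(im,f'{y:.1f}',(c,498),0,.4,(255,)*3)
cv2.imwrite('pics/map.png',im)
# mug cluster
mm=(abs(P[:,2]-.075)<.012)
np.save('pics/P.npy',P)
```

```text
scene rimL [0.673 0.032 0.079]
scene rimR [ 0.664 -0.141  0.017]
scene rimF [0.619 0.051 0.077]
scene bartop [0.588 0.041 0.069]
scene barmid [0.579 0.059 0.051]
scene bench [ 0.603  0.051 -0.   ]
scene tr1 [0.599 0.149 0.04 ]
scene tr2 [0.46  0.122 0.04 ]
scene tr3 [0.565 0.336 0.035]
scene floor [0.536 0.202 0.007]
scene tin [ 0.495 -0.174  0.09 ]
scene box [0.348 0.265 0.046]
scene vice [0.403 0.405 0.128]
scene tape [0.364 0.055 0.037]
scene hammer [0.803 0.072 0.02 ]
scene tbox [ 0.778 -0.266  0.047]
scene meas [ 0.634 -0.155  0.033]
side rimL [0.675 0.025 0.068]
side rimF [ 0.658 -0.017  0.023]
side rimR [ 0.598 -0.004  0.078]
side bar [0.578 0.056 0.066]
side tr1 [0.598 0.146 0.035]
side tr2 [ 0.484  0.074 -0.   ]
side tr3 [0.565 0.335 0.037]
side tr4 [0.452 0.315 0.028]
side inside [ 0.658 -0.022  0.053]
```

View pics/map.png

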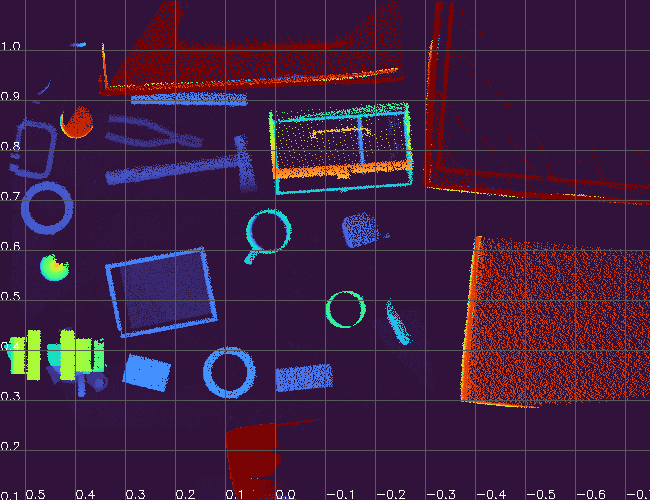

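The height map shows the mug at about (0.636, 0.014) with the handle towards (0.586, 0.05). The tray is centred near (0.516, 0.229) and yawed by about 10°. I'll fit the mug and tray more closely.

Run:
```python
from h import *
from scipy.optimize import least_squares
np.set_printoptions(precision=4,suppress=True)
P=np.load('pics/P.npy')
m=(np.hypot(P[:,0]-.636,P[:,1]-.014)<.056)&(P[:,2]>.072)&(P[:,2]<.09)
R=P[m];f=lambda p:np.hypot(R[:,0]-p[0],R[:,1]-p[1])-p[2]
s=least_squares(f,[.636,.014,.043],loss='soft_l1',f_scale=.002);print('rim',s.x,len(R),np.percentile(R[:,2],[50,95]))
c=s.x[:2]
d=np.hypot(P[:,0]-c[0],P[:,1]-c[1])
m=(d>.055)&(d<.085)&(P[:,2]>.02)&(P[:,2]<.09);B=P[m];B=B[B[:,1]>0];B=B[B[:,0]<.63]
print('bar',B.mean(0),B.min(0),B.max(0),len(B),'dir',np.degrees(np.arctan2(*(np.median(B[:,:2],0)-c)[::-1])), np.median(np.hypot(*(B[:,:2]-c).T)))
m=(P[:,2]>.036)&(P[:,2]<.044)&(np.hypot(P[:,0]-.516,P[:,1]-.229)<.135)
r=cv2.minAreaRect(P[m][:,:2].astype(np.float32)*1000);print('tray',r, cv2.boxPoints(r))
# tool axis link: start
```

```text
rim [0.6366 0.0128 0.0419] 781 [0.0772 0.0806]
bar [0.5793 0.0537 0.0487] [0.5716 0.0402 0.02  ] [0.5943 0.0616 0.0716] 440 dir 144.68179167033446 0.07225733198588706
tray ((492.5088195800781, 221.83151245117188), (197.01510620117188, 203.15013122558594), 11.089634895324707) [[376.3033 302.5625]
 [415.3781 103.2057]
 [608.7144 141.1005]
 [569.6396 340.4573]]
```

Measured values:
- Mug centre is (0.637, 0.013). The rim fits at radius 42 mm and height about 80 mm.
- Handle is at (0.580, 0.0535), direction 144.5°, 71 mm from the centre line. This agrees with the given sizes.
- Tray centre is (0.516, 0.226), yaw 11°.

I'll approach with the tool's x axis opposite to the mug's x axis. That leaves joint 6 room to swing the handle to the far side for pouring.

Emit:
{"fn": "drive_tool", "kwargs": {"deltas": [[[0,0.0265,-0.043,0,0,0,-10],[0,0.053,-0.086,0,0,0,-20],[0,0.0795,-0.129,0,0,0,-30],[0,0.106,-0.172,0,0,0,-40],[0,0.146,-0.2025,0,0,0,-50],[0,0.185,-0.233,0,0,0,-60],[0,0.225,-0.263,0,0,0,-70],[0,0.2645,-0.294,0,0,0,-80],[0,0.3175,-0.326,0,0,0,-90],[0,0.3705,-0.358,0,0,0,-100],[0,0.4235,-0.39,0,0,0,-110],[0,0.4765,-0.4215,0,0,0,-120]]]}}

```text
clock: 1.6
tcp_pos: [0.5012, -0.0181, 0.2311]
orientation: [0.0, 0.375, 0.927, -0.0]
wrist_force: [0.9, -1.6, 0.9]
finger_gap: 0.0851
grip_force: 0.0
```

```bash
cat >> h.py <<'E'
from scipy.spatial.transform import Rotation as Ro
def rot(): 
    s=get_state(); q=s['orientation']; return s,Ro.from_quat([q[1],q[2],q[3],q[0]])
def rep(*targets):
    s,R=rot(); A=R.as_matrix()
    print('t',s['clock'],'tcp',s['tcp_pos'].round(4),'j',np.degrees(s['joint_pos']).round(1),'x',A[:,0].round(3),'z',A[:,2].round(3),'psi',np.degrees(np.arctan2(A[1,0],A[0,0])).round(2),'F',s['wrist_force'].round(1),'gap',s['finger_gap'].round(4),'grip',s['grip_force'].round(1))
    for t in targets: print('  to',t,'tool delta',(A.T@(np.array(t)-s['tcp_pos'])).round(4))
E
python3 -c "
from h import *
rep((.58,.0535,.231),(.58,.0535,.035))"
```

```text
Traceback (most recent call last):
  File "h.py", line 16, in rep
    print('t',s['clock'],'tcp',s['tcp_pos'].round(4),'j',np.degrees(s['joint_pos']).round(1),'x',A[:,0].round(3),'z',A[:,2].round(3),'psi',np.degrees(np.arctan2(A[1,0],A[0,0])).round(2),'F',s['wrist_force'].round(1),'gap',s['finger_gap'].round(4),'grip',s['grip_force'].round(1))
                                                                                                                                                                                                                              ^^^^^^^^^^^^^^^^^^^^^
AttributeError: 'float' object has no attribute 'round'
```

Emit:
{"fn": "drive_tool", "kwargs": {"deltas": [[[0,-0.001,0.018,0,0,0,-10],[0,-0.002,0.036,0,0,0,-20],[0,-0.003,0.054,0,0,0,-30],[0,-0.005,0.072,0,0,0,-40],[0,-0.006,0.09,0,0,0,-50],[0,-0.007,0.106,0,0,0,-60],[0,-0.007,0.106,0,0,0,-70],[0,-0.007,0.106,0,0,0,-80],[0,-0.007,0.106,0,0,0,-90],[0,-0.007,0.106,0,0,0,-100],[0,-0.007,0.106,0,0,0,-110],[0,-0.007,0.106,0,0,0,-120]]]}}

```text
clock: 3.1
tcp_pos: [0.5791, 0.0508, 0.2307]
orientation: [-0.0, -0.615, 0.789, 0.0]
wrist_force: [0.7, -0.8, 0.3]
finger_gap: 0.0856
grip_force: 0.0
```

Emit:
{"fn": "drive_tool", "kwargs": {"deltas": [[[0,0,0,0.01,0,0,-10],[0,0,0,0.02,0,0,-20],[0,0,0,0.03,0,0,-30],[0,0,0,0.04,0,0,-40],[0,0,0,0.05,0,0,-50],[0,0,0,0.06,0,0,-60],[0,0,0,0.06,0,0,-68.6],[0,0,0,0.06,0,0,-68.6]]]}}

```text
clock: 4.1
tcp_pos: [0.579, 0.0508, 0.1707]
orientation: [0.0, 0.951, -0.308, -0.001]
wrist_force: [1.0, 0.4, -0.1]
finger_gap: 0.0855
grip_force: 0.0
```

```bash
sed -i "s/s\['finger_gap'\].round(4),'grip',s\['grip_force'\].round(1)/round(s['finger_gap'],4),'grip',round(s['grip_force'],1)/" h.py
python3 -c "
from h import *
rep((.58,.0535,.231),(.58,.0535,.035))
snap('wrist','w1')"
```

```text
t 4.1 tcp [0.579  0.0508 0.1707] j [  -2.9   20.    -3.    67.1   -0.  -147. ] x [ 0.81  -0.587 -0.001] z [-0.001  0.    -1.   ] psi -35.92 F [ 1.   0.4 -0.1] gap 0.0855 grip 0.0
  to (0.58, 0.0535, 0.231) tool delta [-0.0008 -0.0027 -0.0603]
  to (0.58, 0.0535, 0.035) tool delta [-0.0006 -0.0028  0.1357]
```

View pics/w1.png

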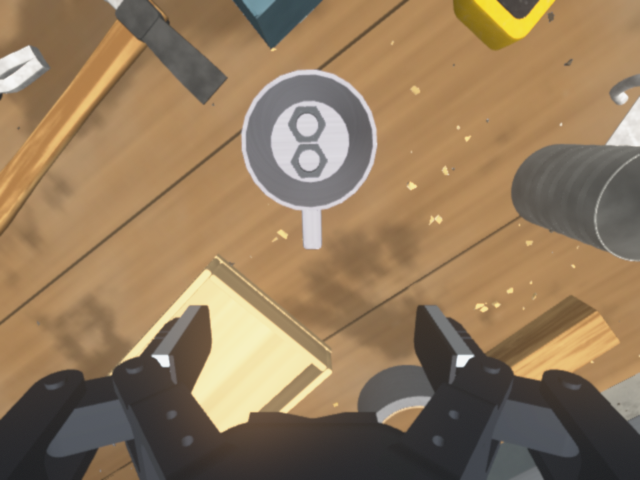

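The wrist view shows both nuts in the mug, at (306,125) and (309,160). The handle runs down from the rim at (312,208) to its end at (312,249), and it lines up with the image's vertical axis. I'll check its position.

Run:
```python
from h import *
np.set_printoptions(precision=4,suppress=True)
W=pts('w1')
for u,v in [(312,215),(312,228),(312,238),(312,244),(306,238),(317,238)]: print((u,v),W[v,u])
z=W[...,2]; c=np.array([.6366,.0128]);d=np.hypot(W[...,0]-c[0],W[...,1]-c[1])
v,u=np.mgrid[:480,:640]
B=W[(d>.06)&(d<.085)&(z>.055)&(z<.08)&(v>205)&(v<260)]; print('bar top',B.mean(0),len(B),np.ptp(B,axis=0))
m=(d<.056)&(z>.072)&(z<.09); R=W[m]
from scipy.optimize import least_squares
s=least_squares(lambda p:np.hypot(R[:,0]-p[0],R[:,1]-p[1])-p[2],[.6366,.013,.043],loss='soft_l1',f_scale=.002);print('rim',s.x,np.median(R[:,2]))
h=B.mean(0)[:2]-s.x[:2];print('dir',np.degrees(np.arctan2(h[1],h[0])),np.hypot(*h))
rep((*B.mean(0)[:2],.035))
```

```text
(312, 215) [0.5962 0.0385 0.0679]
(312, 228) [0.5885 0.0441 0.0679]
(312, 238) [0.5824 0.0486 0.0679]
(312, 244) [0.5787 0.0512 0.0679]
(306, 238) [0.5851 0.052  0.0685]
(317, 238) [0.5805 0.0455 0.0687]
bar top [0.5813 0.0493 0.0681] 313 [0.016  0.0171 0.0063]
rim [0.6371 0.0115 0.0415] 0.07801306048856788
dir 145.88018866930216 0.0673777486291095
t 4.15 tcp [0.5792 0.0508 0.1709] j [  -2.9   20.    -3.    67.1   -0.  -146.9] x [ 0.809 -0.588 -0.001] z [-0.001 -0.    -1.   ] psi -35.99 F [-0.   0.7  0.8] gap 0.0853 grip 0.0
  to (np.float64(0.581307395224029), np.float64(0.049260783375112825), 0.035) tool delta [ 0.0027 -0.0001  0.1359]
```

Emit:
{"fn": "drive_tool", "kwargs": {"deltas": [[[0,0,-0.0005,0.03,0,0,0],[0,0,-0.0005,0.065,0,0,0],[0,0,-0.0005,0.1,0,0,0],[0,0,-0.0005,0.125,0,0,0],[0,0,-0.0005,0.141,0,0,0],[0,0,-0.0005,0.141,0,0,0],[255,0,-0.0005,0.141,0,0,0],[255,0,-0.0005,0.141,0,0,0],[255,0,-0.0005,0.141,0,0,0],[255,0,-0.0005,0.141,0,0,0],[255,0,-0.0005,0.141,0,0,0],[255,0,-0.0005,0.141,0,0,0]]], "newtons": 80}}

```text
clock: 5.65
tcp_pos: [0.5801, 0.0513, 0.0308]
orientation: [-0.0, 0.952, -0.308, 0.0]
wrist_force: [-0.9, 0.7, 4.9]
finger_gap: 0.0126
grip_force: 77.9
```

Gripped at 78 N with a 12.6 mm gap on the 14 mm bar. Now lifting.

Emit:
{"fn": "drive_tool", "kwargs": {"deltas": [[[255,0,0,-0.01,0,0,0],[255,0,0,-0.03,0,0,0],[255,0,0,-0.06,0,0,0],[255,0,0,-0.1,0,0,0],[255,0,0,-0.14,0,0,0],[255,0,0,-0.18,0,0,0],[255,0,0,-0.21,0,0,0],[255,0,0,-0.22,0,0,0]]], "newtons": 100}}

```text
clock: 6.65
tcp_pos: [0.5802, 0.0512, 0.2521]
orientation: [-0.0, 0.952, -0.308, 0.001]
wrist_force: [-0.2, -0.3, -2.3]
finger_gap: 0.0129
grip_force: 97.3
```

Run:
```python
from h import *
rep((.56,.23,.25))
```

```text
t 6.65 tcp [0.5802 0.0512 0.2521] j [  -2.9   18.4    6.2   77.6   -0.  -147. ] x [ 0.811 -0.585  0.002] z [ 0.002 -0.    -1.   ] psi -35.83 F [-0.2 -0.3 -2.3] gap 0.0129 grip 97.3
  to (0.56, 0.23, 0.25) tool delta [-0.1211 -0.1332  0.002 ]
```

Emit:
{"fn": "drive_tool", "kwargs": {"deltas": [[[255,-0.006,-0.007,-0.005,0,0,10.6],[255,-0.018,-0.02,-0.01,0,0,21.2],[255,-0.03,-0.034,-0.01,0,0,31.8],[255,-0.044,-0.049,-0.01,0,0,42.4],[255,-0.058,-0.064,-0.01,0,0,53],[255,-0.072,-0.08,-0.01,0,0,63.6],[255,-0.086,-0.095,-0.01,0,0,74.2],[255,-0.1,-0.111,-0.01,0,0,84.8],[255,-0.112,-0.124,-0.01,0,0,95.4],[255,-0.119,-0.132,-0.01,0,0,106],[255,-0.123,-0.136,-0.01,0,0,116.6],[255,-0.124,-0.137,-0.01,0,0,127.2]]]}}

```text
clock: 8.15
tcp_pos: [0.5586, 0.2352, 0.2585]
orientation: [-0.001, -0.145, 0.989, -0.0]
wrist_force: [-0.5, 0.1, -2.4]
finger_gap: 0.0127
grip_force: 97.3
```

Run:
```python
from h import *
rep((.547,.2346,.194))
# kinematics fit guess: tool-down samples (j2,j3 deg, r, z)
E=[(0.1,[-82.43,17.99,2.58],[.15428,-.55345,.23047]),(4.1,[-2.9,20,-3],[.579,.0508,.1707]),(6.65,[-2.9,18.4,6.2],[.5802,.0512,.2521])]
s=get_state();j=np.degrees(s['joint_pos']);E.append((0,j[:3],s['tcp_pos']))
from scipy.optimize import least_squares
def f(p):
    e,r0,L1,L2,c,h=p;o=[]
    for _,q,t in E:
        a,b,g=np.radians(q); r=r0+L1*np.sin(a)+L2*np.cos(a-g+c); z=h+L1*np.cos(a)-L2*np.sin(a-g+c)
        o+=[np.cos(a:=np.radians(q[0]))*r-np.sin(a)*e-t[0] if 0 else 0]
        A=np.radians(q[0]); o+=[np.cos(A)*r-np.sin(A)*e-t[0],np.sin(A)*r+np.cos(A)*e-t[1],z-t[2]]
    return o+list(.01*(np.array(p)-[.08,.05,.36,.36,0,.1]))
S=least_squares(f,[.08,.05,.36,.36,0,.1]);print(S.x.round(3),np.abs(S.fun).max())
```

```text
t 8.15 tcp [0.5586 0.2352 0.2585] j [15.2 21.4 11.3 80.1 -0.  -1.4] x [-0.958 -0.287  0.003] z [-0.003 -0.001 -1.   ] psi -163.34 F [-0.5  0.1 -2.4] gap 0.0127 grip 97.3
  to (0.547, 0.2346, 0.194) tool delta [0.0111 0.0028 0.0645]
[0.08  0.574 0.011 0.011 0.173 0.218] 0.05636116514288639
```

Emit:
{"fn": "drive_tool", "kwargs": {"deltas": [[[255,0,0,0,0,-4,0],[255,0.001,0,0,0,-11,0],[255,0.002,0.001,0,0,-18,0],[255,0.003,0.001,0,0,-25,0],[255,0.004,0.002,0,0,-32,0],[255,0.005,0.003,0,0,-39,0],[255,0.006,0.003,0,0,-46,0],[255,0.008,0.003,0,0,-53,0],[255,0.01,0.003,0,0,-60,0],[255,0.011,0.003,0,0,-67,0],[255,0.011,0.003,0,0,-72,0],[255,0.011,0.003,0,0,-75,0]]]}}

```text
clock: 9.65
tcp_pos: [0.5968, 0.262, 0.3119]
orientation: [0.57, -0.118, 0.809, 0.081]
wrist_force: [-0.0, 0.0, -2.4]
finger_gap: 0.0126
grip_force: 98.2
```

Run:
```python
from h import *
rep((.547,.2346,.194))
snap('scene','s2');snap('side','d2');a=cv2.imread('pics/s2.png')[150:430,130:640];b=cv2.imread('pics/d2.png')[150:430,130:640]
cv2.imwrite('pics/c2.png',np.vstack([a,b]))
```

```text
t 9.65 tcp [0.5968 0.262  0.3119] j [ 16.9  -7.2 -58.9 -31.9  -0.5  -0. ] x [-0.323 -0.098 -0.941] z [ 0.903  0.265 -0.338] psi -163.08 F [-0.   0.  -2.4] gap 0.0126 grip 98.2
  to (0.547, 0.2346, 0.194) tool delta [ 0.1298 -0.0119 -0.0124]
```

View pics/c2.png

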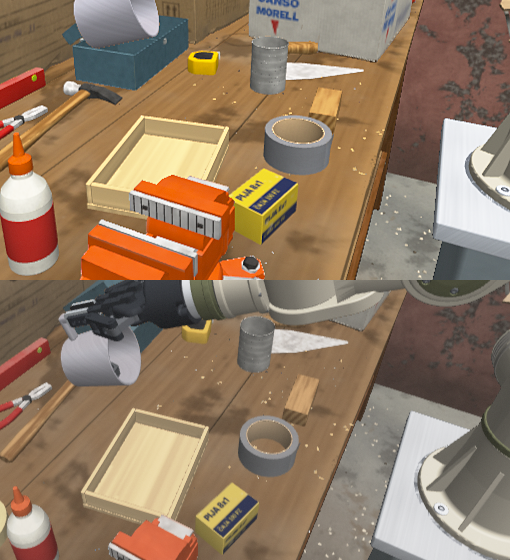

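Joint 3 has reached its folding limit (-59°), so pitching outward over the tray is out of reach. The mug and nuts are still safe: the crop shows the mug at 70° of tilt beside the tray, and the tray is still empty. I'll fit the kinematics so I can plan a sideways tip using joint 5 instead.

```bash
cat > k.py <<'E'
from h import *
from scipy.optimize import least_squares
S0=[([-82.43,17.99,2.58,74.7,0,82],[.15428,-.55345,.23047]),([-2.9,20,-3,67.1,0,-147],[.579,.0508,.1707]),([-2.9,18.4,6.2,77.6,0,-147],[.5802,.0512,.2521]),([15.2,21.4,11.3,80.1,0,-1.4],[.5586,.2352,.2585]),([16.9,-7.2,-58.9,-31.9,-.5,0],[.5968,.262,.3119])]
def fk(p,q):
    e,r0,L1,L2,c2,h,w,L=p; q=np.radians(q); s=q[1]-q[2]+q[3]; g=q[1]-q[2]+c2
    r=r0+L1*np.sin(q[1])+L2*np.cos(g); z=h+L1*np.cos(q[1])-L2*np.sin(g)
    f=np.array([np.cos(s),0,-np.sin(s)]); up=np.array([np.sin(s),0,np.cos(s)]); t=np.array([0,1.,0])
    d=np.cos(q[4])*f+np.sin(q[4])*t            # tool z (sign of j5 assumed)
    T=np.array([r,e,z])+w*up+L*d
    # tool frame at q6=0, tool down: x=-u => x=-up here
    y=np.cross(d,-up); x=-up*np.cos(q[5])-y*np.sin(q[5])*-1
    Z=Ro.from_euler('z',q[0]).as_matrix()
    y6=np.cross(d,x)
    return Z@T, Z@np.stack([x,y6,d],1)
P0=np.array([.08,.0,.39,.426,0,.364,0,.3])
def fit(S):
    r=least_squares(lambda p:np.concatenate([fk(p,q)[0]-t for q,t in S]+[.003*(p-P0)]),P0); return r.x,np.abs(r.fun).max()
E
python3 - <<'E'
from k import *
p,m=fit(S0);print(p.round(3),m)
for q,t in S0: print((fk(p,q)[0]-t).round(4))
print(fk(p,S0[4][0])[1].round(3)); 
s,R=rot();print(R.as_matrix().round(3));rep()
E
```

```text
[ 0.08  -0.003  0.522  0.414 -0.141  0.229  0.001  0.442] 0.0006025901767555686
[ 0.0004  0.0001 -0.    ]
[-0.      0.0004 -0.    ]
[ 0.0003 -0.0001  0.0003]
[-0.0001 -0.0001 -0.0003]
[ 0.0002 -0.0006 -0.    ]
[[-0.324 -0.283  0.903]
 [-0.098  0.959  0.265]
 [-0.941 -0.003 -0.339]]
[[-0.325 -0.283  0.902]
 [-0.099  0.959  0.266]
 [-0.941 -0.003 -0.339]]
t 9.75 tcp [0.5967 0.2621 0.3111] j [ 16.9  -7.2 -58.9 -31.8  -0.4  -0. ] x [-0.325 -0.099 -0.941] z [ 0.902  0.266 -0.339] psi -163.06 F [-2.1  0.8 -4.1] gap 0.0125 grip 98.2
```

Emit:
{"fn": "drive_tool", "kwargs": {"deltas": [[[255,0,0,0,0,8,0],[255,0,0,0,0,16,0],[255,0,0,0,0,24,0],[255,0,0,0,0,32,0]]]}}

```text
clock: 10.25
tcp_pos: [0.5944, 0.2611, 0.3121]
orientation: [0.321, -0.136, 0.936, 0.045]
wrist_force: [1.1, 1.5, -3.3]
finger_gap: 0.0125
grip_force: 98.0
```

Run:
```python
from k import *
p,m=fit(S0); rep(); s,R=rot(); print(fk(p,np.degrees(s['joint_pos']))[0])
```

```text
t 10.25 tcp [0.5944 0.2611 0.3121] j [ 16.8  -3.2 -23.6  31.7  -0.4   0.2] x [-0.757 -0.225 -0.614] z [ 0.589  0.171 -0.79 ] psi -163.43 F [ 1.1  1.5 -3.3] gap 0.0125 grip 98.0
[0.59410195 0.26051074 0.31289882]
```

Emit:
{"fn": "drive_tool", "kwargs": {"deltas": [[[255,0,0,0,0,9,0],[255,0,0,0,0,18,0],[255,0,0,0,0,28,0],[255,0,0,0,0,37.8,0]]]}}

```text
clock: 10.75
tcp_pos: [0.5961, 0.2615, 0.3141]
orientation: [0.002, -0.143, 0.99, -0.001]
wrist_force: [1.7, 0.4, -1.4]
finger_gap: 0.0129
grip_force: 97.9
```

Emit:
{"fn": "drive_tool", "kwargs": {"deltas": [[[255,0.003,-0.01,0.01,0,0,-7],[255,0.009,-0.03,0.02,0,0,-15],[255,0.015,-0.055,0.04,0,0,-23],[255,0.022,-0.08,0.06,0,0,-31],[255,0.029,-0.105,0.08,0,0,-39],[255,0.036,-0.13,0.1,0,0,-47],[255,0.043,-0.155,0.12,0,0,-55],[255,0.049,-0.176,0.14,0,0,-63],[255,0.052,-0.187,0.155,0,0,-71],[255,0.053,-0.19,0.17,0,0,-79],[255,0.053,-0.19,0.18,0,0,-83],[255,0.053,-0.19,0.18,0,0,-83]]]}}

```text
clock: 12.25
tcp_pos: [0.5995, 0.0645, 0.1315]
orientation: [-0.002, 0.763, -0.647, 0.002]
wrist_force: [-0.4, -0.0, -2.1]
finger_gap: 0.0127
grip_force: 98.0
```

Run:
```python
from k import *
rep()
```

```text
t 12.25 tcp [0.5995 0.0645 0.1315] j [  -1.5   23.4   -3.7   62.6    0.  -100.9] x [ 0.163 -0.987  0.001] z [ 0.005  0.    -1.   ] psi -80.63 F [-0.4 -0.  -2.1] gap 0.0127 grip 98.0
```

Emit:
{"fn": "drive_tool", "kwargs": {"deltas": [[[255,0,0,0.03,0,0,0],[255,0,0,0.06,0,0,0],[255,0,0,0.085,0,0,0],[255,0,0,0.096,0,0,0],[255,0,0,0.1,0,0,0],[255,0,0,0.1005,0,0,0],[255,0,0,0.1005,0,0,0],[0,0,0,0.1005,0,0,0],[0,0,0,0.1005,0,0,0],[0,0,0,0.1005,0,0,0],[0,0,0,0.1005,0,0,0]]]}}

```text
clock: 13.62
tcp_pos: [0.6026, 0.0646, 0.0329]
orientation: [-0.003, 0.763, -0.647, 0.004]
wrist_force: [-0.6, -0.4, -0.1]
finger_gap: 0.0837
grip_force: 0.0
```

Emit:
{"fn": "drive_tool", "kwargs": {"deltas": [[[0,0.001,0,0,0,6,0],[0,0.003,0,-0.001,0,14,0],[0,0.006,0,-0.002,0,22,0],[0,0.007,0,-0.003,0,29,0],[0,0.008,0,-0.003,0,32,0],[0,0.008,0,-0.003,0,32,0]]]}}

```text
clock: 14.38
tcp_pos: [0.6033, 0.0577, 0.0349]
orientation: [0.176, 0.733, -0.621, 0.213]
wrist_force: [0.5, 0.2, -0.0]
finger_gap: 0.0858
grip_force: 0.0
```

Run:
```python
from k import *
rep(); snap('side','d3');snap('scene','s3')
a=cv2.imread('pics/s3.png')[150:330,190:490];b=cv2.imread('pics/d3.png')[150:330,190:490]
cv2.imwrite('pics/c3.png',cv2.resize(np.vstack([a,b]),None,fx=1.6,fy=1.6))
```

```text
t 14.375 tcp [0.6033 0.0577 0.0349] j [ 13.   32.3 -11.2  48.2 -32.  -86. ] x [ 0.137 -0.836  0.531] z [ 0.095 -0.523 -0.847] psi -80.73 F [ 0.5  0.2 -0. ] gap 0.0858 grip 0.0
```

View pics/c3.png

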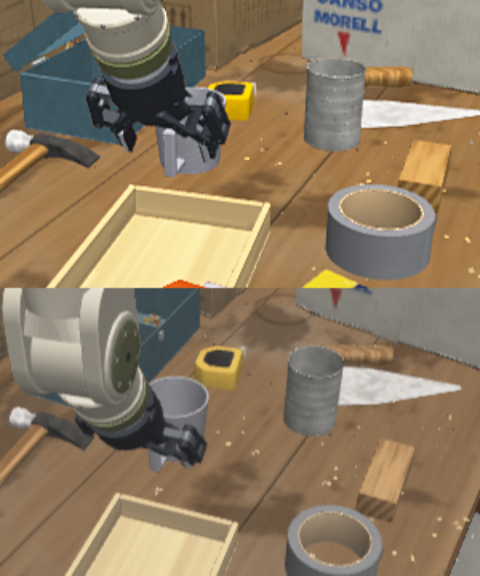

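The mug stands upright and the fingers straddle its handle, tilted 32° with joint 5 at -32°. I'll close and lift from here.

Emit:
{"fn": "drive_tool", "kwargs": {"deltas": [[[255,0,0,0,0,0,0],[255,0,0,0,0,0,0],[255,0,0,0,0,0,0],[255,0,0,0,0,0,0],[255,0,0,0,0,0,0],[255,0.005,0,-0.008,0,0,0],[255,0.02,0,-0.033,0,0,0],[255,0.045,0,-0.072,0,0,0],[255,0.07,-0.001,-0.112,0,0,0],[255,0.09,-0.001,-0.144,0,0,0],[255,0.1,-0.001,-0.16,0,0,0]]], "newtons": 110}}

```text
clock: 15.85
tcp_pos: [0.6035, 0.0573, 0.2272]
orientation: [0.174, 0.732, -0.623, 0.215]
wrist_force: [0.4, -0.8, -3.3]
finger_gap: 0.0119
grip_force: 107.5
```

```bash
cat > k2.py <<'E'
from k import *
import k
S1=S0+[([-1.5,23.4,-3.7,62.6,0,-100.9],[.5995,.0645,.1315]),([-3.2+3.2+16.8,-3.2,-23.6,31.7,-.4,.2],[.5944,.2611,.3121]),([13,32.3,-11.2,48.2,-32,-86],[.6033,.0577,.0349])]
def fk(p,q):
    e,r0,L1,L2,c2,h,w,L4,L5=p; q=np.radians(q); s=q[1]-q[2]+q[3]; g=q[1]-q[2]+c2
    r=r0+L1*np.sin(q[1])+L2*np.cos(g); z=h+L1*np.cos(q[1])-L2*np.sin(g)
    f=np.array([np.cos(s),0,-np.sin(s)]); up=np.array([np.sin(s),0,np.cos(s)]); t=np.array([0,1.,0])
    d=np.cos(q[4])*f+np.sin(q[4])*t
    T=np.array([r,e,z])+w*up+L4*f+L5*d
    y=np.cross(d,-up); x=-up*np.cos(q[5])+y*np.sin(q[5])
    Z=Ro.from_euler('z',q[0]).as_matrix()
    return Z@T, Z@np.stack([x,np.cross(d,x),d],1), Z@np.array([r,e,z])+Z@(w*up), Z@np.array([r,e,z])+Z@(w*up+L4*f)
P1=np.array([.08,0,.39,.426,0,.364,0,.12,.25])
def fit(S): 
    r=least_squares(lambda p:np.concatenate([fk(p,q)[0]-t for q,t in S]+[.003*(p-P1)]),P1); return r.x,np.abs(r.fun).max()
lo=np.degrees([-2.76,-.86,-1.03,-2.2,-1.47,-3.14])+1;hi=np.degrees([2.76,1.69,1.26,2.34,1.5,3.14])-1
def ik(p,T,A,q0):
    return least_squares(lambda q:np.concatenate([(fk(p,q)[0]-T)*10,(fk(p,q)[1]-A).ravel()*2]),np.clip(q0,lo+.01,hi-.01),bounds=(lo,hi),x_scale=30)
E
python3 - <<'E'
from k2 import *
rep(); s,R=rot(); q=np.degrees(s['joint_pos'])
S=S1+[(q,s['tcp_pos'])]
p,m=fit(S);print(p.round(3),m); print(fk(p,q)[1].round(3)); print(R.as_matrix().round(3)); np.save('p.npy',p)
E
```

```text
t 15.85 tcp [0.6035 0.0573 0.2272] j [ 12.9  23.5   3.7  71.7 -32.  -85.9] x [ 0.133 -0.837  0.531] z [ 0.098 -0.522 -0.848] psi -81.0 F [ 0.4 -0.8 -3.3] gap 0.0119 grip 107.5
[ 0.08   0.     0.522  0.413 -0.132  0.232 -0.001  0.141  0.301] 0.0006060672622969498
[[ 0.133 -0.986  0.098]
 [-0.837 -0.164 -0.522]
 [ 0.531 -0.013 -0.848]]
[[ 0.133 -0.986  0.098]
 [-0.837 -0.164 -0.522]
 [ 0.531 -0.013 -0.848]]
```

Run:
```python
from k2 import *
np.set_printoptions(precision=3,suppress=True)
p=np.load('p.npy'); s,R=rot(); q=np.degrees(s['joint_pos']);A0=R.as_matrix()
# mug frame in world now: z up, x = horizontal part of -tool x
mx=-A0[:,0]*[1,1,0]; mx/=np.linalg.norm(mx); Mz=np.array([0,0,1.]); M0=np.stack([mx,np.cross(Mz,mx),Mz],1)
Tm=A0.T@M0  # mug in tool
C=np.array([.516,.226,0])
def pose(tau,gam,zl,off):
    t,g=np.radians([tau,gam]); m=np.array([np.cos(g),np.sin(g),0]);Z=np.array([0,0,1.])
    mz=np.sin(t)*m+np.cos(t)*Z; x=-np.cos(t)*m+np.sin(t)*Z; M=np.stack([x,np.cross(mz,x),mz],1)
    lip=C-off*m+zl*Z; G=lip-.029*mz+.116*x; A=M@Tm.T; return G+.019*A[:,2],A
for gam in (-100,-90,-80,-70):
  for tau in (70,112,116):
    T,A=pose(tau,gam,.07,.03); r=min((ik(p,T,A,q0) for q0 in ([0,20,0,70,70,-90],[-10,10,-20,40,80,-90])),key=lambda r:r.cost)
    f=fk(p,r.x); print(gam,tau,'q',r.x.round(1),'err mm',(np.linalg.norm(f[0]-T)*1000).round(1),'ang',np.degrees(Ro.from_matrix(f[1].T@A).magnitude()).round(1),'T',T,'j4',f[2],'j5',f[3])
```

```text
-100 70 q [  8.   13.9 -24.4  37.2  35.5 -67. ] err mm 0.0 ang 0.0 T [0.535 0.333 0.154] j4 [0.463 0.146 0.528] j5 [0.499 0.151 0.391]
-100 112 q [ -14.    27.8  -30.9   48.3   79.5 -107.5] err mm 0.0 ang 0.0 T [0.522 0.258 0.185] j4 [ 0.506 -0.043  0.373] j5 [ 0.466 -0.033  0.238]
-100 116 q [ -15.3   34.8  -26.2   65.5   82.5 -126.8] err mm 0.0 ang 0.0 T [0.52  0.25  0.185] j4 [ 0.545 -0.066  0.33 ] j5 [ 0.464 -0.044  0.217]
-90 70 q [  7.6  16.7 -20.   46.4  37.4 -79.7] err mm 0.0 ang 0.0 T [0.516 0.335 0.154] j4 [0.495 0.147 0.532] j5 [0.512 0.15  0.391]
-90 112 q [ -13.2   40.2  -14.8   85.4   74.1 -141.7] err mm 0.0 ang 0.0 T [0.516 0.258 0.185] j4 [ 0.618 -0.063  0.328] j5 [ 0.512 -0.038  0.238]
-90 116 q [ -14.4   46.1  -12.3   97.3   75.1 -156.6] err mm 0.0 ang 0.0 T [0.516 0.25  0.185] j4 [ 0.637 -0.081  0.275] j5 [ 0.512 -0.049  0.217]
-80 70 q [  7.5  19.8 -15.3  55.8  38.  -92.5] err mm 0.0 ang 0.0 T [0.497 0.333 0.154] j4 [0.527 0.15  0.533] j5 [0.525 0.15  0.391]
-80 112 q [ -11.8   47.3   -4.4  102.    66.9 -155.7] err mm 0.0 ang 0.0 T [0.511 0.258 0.185] j4 [ 0.682 -0.061  0.3  ] j5 [ 0.558 -0.035  0.238]
-80 116 q [ -12.9   51.7   -2.8  109.7   67.2 -165.5] err mm 0.0 ang 0.0 T [0.512 0.25  0.185] j4 [ 0.692 -0.076  0.255] j5 [ 0.56  -0.046  0.217]
-70 70 q [   7.6   23.1  -10.6   64.8   37.1 -105. ] err mm 0.0 ang 0.0 T [0.479 0.328 0.154] j4 [0.559 0.156 0.531] j5 [0.538 0.153 0.391]
-70 112 q [  -9.9   52.5    4.9  112.4   59.4 -162.7] err mm 0.0 ang 0.0 T [0.505 0.256 0.185] j4 [ 0.733 -0.046  0.286] j5 [ 0.602 -0.024  0.238]
-70 116 q [ -10.8   56.3    6.5  118.2   59.5 -169.7] err mm 0.0 ang 0.0 T [0.508 0.249 0.185] j4 [ 0.742 -0.06   0.246] j5 [ 0.606 -0.034  0.217]
```

```bash
cat >> k2.py <<'E'
np.set_printoptions(precision=3,suppress=True)
C=np.array([.516,.226,0])
def pose(Tm,tau,gam,zl,off):
    t,g=np.radians([tau,gam]); m=np.array([np.cos(g),np.sin(g),0]);Z=np.array([0,0,1.])
    mz=np.sin(t)*m+np.cos(t)*Z; x=-np.cos(t)*m+np.sin(t)*Z; M=np.stack([x,np.cross(mz,x),mz],1)
    lip=C-off*m+zl*Z; G=lip-.029*mz+.116*x; A=M@Tm.T; return G+.019*A[:,2],A
def rel(T,A):
    s,R=rot();A0=R.as_matrix(); print('shift',(A0.T@(T-s['tcp_pos'])).round(4),'rotvec',Ro.from_matrix(A0.T@A).as_rotvec(degrees=True).round(1))
E
python3 - <<'E'
from k2 import *
s,R=rot();A0=R.as_matrix(); mx=-A0[:,0]*[1,1,0]; mx/=np.linalg.norm(mx); Mz=np.array([0,0,1.]); M0=np.stack([mx,np.cross(Mz,mx),Mz],1)
Tm=A0.T@M0; np.save('Tm.npy',Tm); rel(*pose(Tm,70,-90,.11,.03))
E
```

```text
shift [-0.261  0.041 -0.125] rotvec [  0.5 -69.7  10.6]
```

Emit:
{"fn": "drive_tool", "kwargs": {"deltas": [[[255,-0.011,0.002,-0.005,0,-2.8,0.4],[255,-0.033,0.005,-0.016,0,-8.5,1.3],[255,-0.057,0.009,-0.027,0.1,-15,2.3],[255,-0.083,0.013,-0.04,0.1,-22,3.4],[255,-0.109,0.017,-0.052,0.2,-29,4.5],[255,-0.135,0.021,-0.065,0.2,-36,5.5],[255,-0.161,0.025,-0.077,0.3,-43,6.5],[255,-0.187,0.029,-0.09,0.4,-50,7.6],[255,-0.213,0.033,-0.102,0.4,-57,8.7],[255,-0.237,0.037,-0.114,0.5,-63,9.6],[255,-0.253,0.04,-0.121,0.5,-67.5,10.3],[255,-0.261,0.041,-0.125,0.5,-69.7,10.6]]]}}

```text
clock: 17.35
tcp_pos: [0.5143, 0.3338, 0.1903]
orientation: [0.233, -0.666, 0.671, 0.226]
wrist_force: [-0.6, -0.4, -1.7]
finger_gap: 0.0119
grip_force: 107.7
```

Run:
```python
from k2 import *
rep();Tm=np.load('Tm.npy');
for t,z in ((90,.085),(112,.07)): rel(*pose(Tm,t,-90,z,.03))
s,R=rot();print('mug axes x,z',(R.as_matrix()@Tm)[:,[0,2]].T)
snap('side','d4');cv2.imwrite('pics/c4.png',cv2.resize(cv2.imread('pics/d4.png')[150:430,100:480],None,fx=1.5,fy=1.5))
```

```text
t 17.35 tcp [0.514 0.334 0.19 ] j [  7.7  14.8 -16.9  51.6  37.4 -79.7] x [-0.004 -0.789 -0.614] z [ 0.011  0.614 -0.789] psi -90.25 F [-0.6 -0.4 -1.7] gap 0.0119 grip 107.7
shift [ 0.025 -0.002 -0.021] rotvec [  0.2 -20.1   0.1]
shift [ 0.063 -0.003 -0.042] rotvec [  0.1 -42.1   0.3]
mug axes x,z [[ 0.005  0.343  0.939]
 [ 0.002 -0.939  0.343]]
```

View pics/c4.png

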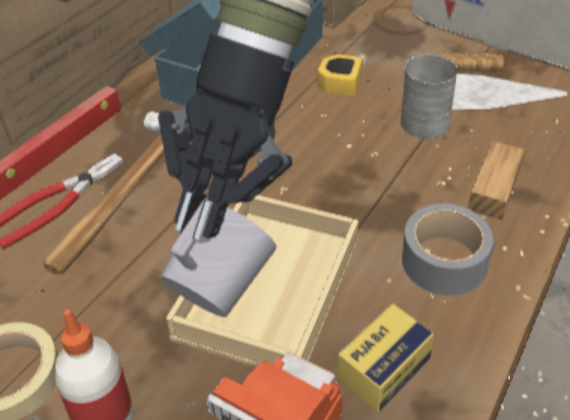

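The mug is tipped 70° over the left part of the tray, with its mouth facing the tray centre. Next I'll pour.

Emit:
{"fn": "drive_tool", "kwargs": {"deltas": [[[255,0.006,0,-0.005,0,-5,0],[255,0.013,-0.001,-0.011,0,-10,0],[255,0.019,-0.001,-0.016,0,-15,0],[255,0.025,-0.002,-0.021,0,-20,0.1],[255,0.033,-0.002,-0.026,0,-25,0.1],[255,0.042,-0.002,-0.031,0,-30,0.2],[255,0.051,-0.003,-0.036,0,-35,0.2],[255,0.058,-0.003,-0.039,0,-39,0.3],[255,0.063,-0.003,-0.042,0,-42,0.3],[255,0.063,-0.003,-0.042,0,-42,0.3],[255,0.063,-0.003,-0.042,0,-42,0.3],[255,0.063,-0.003,-0.042,0,-42,0.3]]]}}

```text
clock: 18.9
tcp_pos: [0.5181, 0.2587, 0.1866]
orientation: [0.458, -0.541, 0.544, 0.449]
wrist_force: [0.2, 0.4, -1.5]
finger_gap: 0.012
grip_force: 108.0
```

Run:
```python
from k2 import *
rep();Tm=np.load('Tm.npy');
s,R=rot();print('mug axes x,z',(R.as_matrix()@Tm)[:,[0,2]].T); rel(*pose(Tm,118,-90,.08,.03))
snap('side','d5');cv2.imwrite('pics/c5.png',cv2.resize(cv2.imread('pics/d5.png')[200:430,150:480],None,fx=1.8,fy=1.8))
```

```text
t 18.9 tcp [0.518 0.259 0.187] j [ -13.    39.9  -14.4   85.5   74.1 -141.4] x [ 0.005 -0.177 -0.984] z [ 0.012  0.984 -0.177] psi -88.3 F [ 0.2  0.4 -1.5] gap 0.012 grip 108.0
mug axes x,z [[-0.003 -0.372  0.928]
 [ 0.005 -0.928 -0.372]]
shift [-0.006  0.002 -0.014] rotvec [ 0.2 -6.2  0.4]
```

View pics/c5.png

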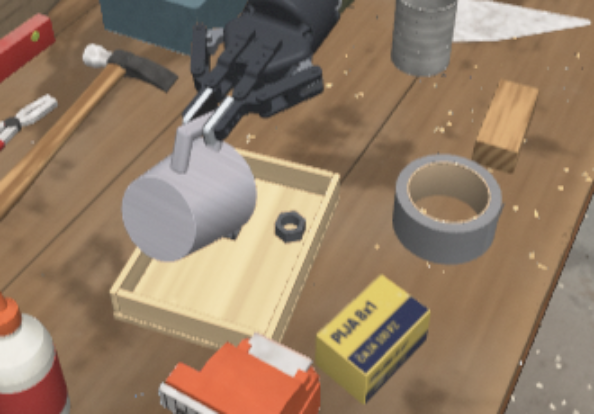

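One nut lies in the tray at (290,226), and a dark edge shows under the mug lip at (235,235). I'll tip a little further and raise the mug so the second nut is surely out.

Emit:
{"fn": "drive_tool", "kwargs": {"deltas": [[[255,-0.005,0.001,-0.005,0,-3,0.2],[255,-0.016,0.002,-0.014,0,-6.2,0.4],[255,-0.026,0.002,-0.016,0,-6.2,0.4],[255,-0.036,0.002,-0.018,0,-6.2,0.4],[255,-0.046,0.002,-0.02,0,-6.2,0.4],[255,-0.056,0.002,-0.022,0,-6.2,0.4]]]}}

```text
clock: 19.7
tcp_pos: [0.5155, 0.2468, 0.2462]
orientation: [0.485, -0.514, 0.52, 0.479]
wrist_force: [0.4, 0.0, -1.0]
finger_gap: 0.0122
grip_force: 108.0
```

Run:
```python
from k2 import *
rep();Tm=np.load('Tm.npy');rel(*pose(Tm,70,-90,.13,.03))
snap('side','d6');snap('scene','s6')
a=cv2.imread('pics/d6.png')[240:410,190:390];b=cv2.imread('pics/s6.png')[240:410,190:390]
cv2.imwrite('pics/c6.png',cv2.resize(np.hstack([a,b]),None,fx=2,fy=2))
```

```text
t 19.7 tcp [0.515 0.247 0.246] j [ -14.8   44.   -10.5  109.6   75.3 -164.6] x [-0.001 -0.069 -0.998] z [ 0.012  0.998 -0.069] psi -90.75 F [ 0.4  0.  -1. ] gap 0.0122 grip 108.0
shift [0.026 0.    0.09 ] rotvec [ 0.2 48.1 -0.7]
```

View pics/c6.png

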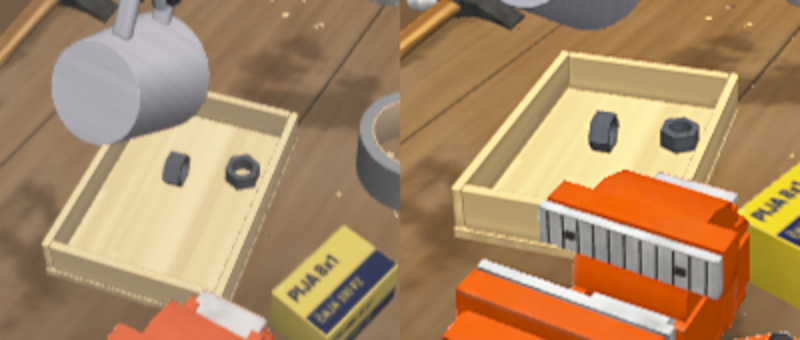

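Both nuts are in the tray, one flat at (680,135) and one on its edge at (603,131) in the right-hand crop. Next I'll bring the mug back upright.

Emit:
{"fn": "drive_tool", "kwargs": {"deltas": [[[255,0,0,0.004,0,4,0],[255,0.004,0,0.014,0,10,-0.1],[255,0.008,0,0.03,0,18,-0.2],[255,0.013,0,0.046,0,26,-0.3],[255,0.018,0,0.062,0,34,-0.5],[255,0.023,0,0.078,0,41,-0.6],[255,0.026,0,0.09,0,46,-0.7],[255,0.026,0,0.09,0,48.1,-0.7],[255,0.026,0,0.09,0,48.1,-0.7]]]}}

```text
clock: 20.92
tcp_pos: [0.516, 0.3353, 0.213]
orientation: [0.233, -0.668, 0.67, 0.227]
wrist_force: [0.3, 0.5, -1.8]
finger_gap: 0.012
grip_force: 107.8
```

Run:
```python
from k2 import *
rep();Tm=np.load('Tm.npy');A=pose(Tm,0,-81,.1,0)[1];rel(np.array([.573,.07,.12]),A)
q=ik(np.load('p.npy'),np.array([.573,.07,.12]),A,[13,30,0,60,-32,-86]);print(q.x,q.cost)
```

```text
t 20.925 tcp [0.516 0.335 0.213] j [  7.8  14.1 -14.5  54.7  37.5 -79.8] x [ 0.001 -0.788 -0.615] z [ 0.01   0.615 -0.788] psi -89.96 F [ 0.3  0.5 -1.8] gap 0.012 grip 107.8
shift [ 0.266 -0.058 -0.089] rotvec [ -0.3  69.7 -10.4]
[ 14.839  25.327  -9.344  57.981 -31.959 -83.645] 3.4027390442744445e-30
```

Emit:
{"fn": "drive_tool", "kwargs": {"deltas": [[[255,0.011,-0.002,-0.004,0,3,-0.4],[255,0.033,-0.007,-0.011,0,8.7,-1.3],[255,0.057,-0.012,-0.019,0,15,-2.2],[255,0.083,-0.018,-0.028,-0.1,22,-3.3],[255,0.11,-0.024,-0.037,-0.1,29,-4.3],[255,0.137,-0.03,-0.046,-0.1,36,-5.4],[255,0.164,-0.036,-0.055,-0.2,43,-6.4],[255,0.191,-0.042,-0.064,-0.2,50,-7.5],[255,0.218,-0.048,-0.073,-0.2,57,-8.5],[255,0.244,-0.053,-0.082,-0.3,64,-9.6],[255,0.26,-0.057,-0.087,-0.3,68,-10.2],[255,0.266,-0.058,-0.089,-0.3,69.7,-10.4]]]}}

```text
clock: 22.42
tcp_pos: [0.5724, 0.0689, 0.1176]
orientation: [0.175, 0.732, -0.623, 0.213]
wrist_force: [0.2, -0.5, -2.0]
finger_gap: 0.0121
grip_force: 107.7
```

Run:
```python
from k2 import *
rep();Tm=np.load('Tm.npy');A=pose(Tm,0,-81,.1,0)[1]
for z in (.045,.035): rel(np.array([.573,.07,z]),A)
snap('scene','s7'); snap('side','d7'); a=cv2.imread('pics/d7.png')[170:330,190:390];b=cv2.imread('pics/s7.png')[170:330,190:390]
cv2.imwrite('pics/c7.png',cv2.resize(np.hstack([a,b]),None,fx=2,fy=2))
```

```text
t 22.425 tcp [0.572 0.069 0.118] j [ 14.7  25.5  -9.4  58.  -31.9 -83.6] x [ 0.133 -0.838  0.53 ] z [ 0.093 -0.522 -0.848] psi -81.0 F [ 0.2 -0.5 -2. ] gap 0.0121 grip 107.7
shift [-0.039 -0.     0.061] rotvec [ 0.3  0.1 -0. ]
shift [-0.045 -0.     0.07 ] rotvec [ 0.3  0.1 -0. ]
```

View pics/c7.png

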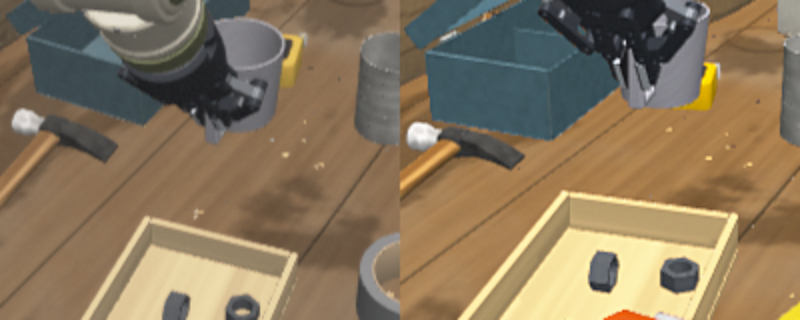

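The mug is upright and clear to the right of the tray, and both nuts are still in the tray. Lowering slowly, then releasing.

Emit:
{"fn": "drive_tool", "kwargs": {"deltas": [[[255,-0.011,0,0.018,0,0,0],[255,-0.024,0,0.038,0,0,0],[255,-0.034,0,0.054,0,0,0],[255,-0.04,0,0.063,0,0,0],[255,-0.043,0,0.068,0,0,0],[255,-0.0445,0,0.0705,0,0,0],[255,-0.0445,0,0.0705,0,0,0]]]}}

```text
clock: 23.4
tcp_pos: [0.5749, 0.0703, 0.0367]
orientation: [0.174, 0.732, -0.623, 0.214]
wrist_force: [0.6, 0.2, -1.1]
finger_gap: 0.0118
grip_force: 107.7
```

```bash
python3 -c "
from k2 import *
rep()"
```

```text
t 23.4 tcp [0.575 0.07  0.037] j [ 14.8  30.4 -14.4  47.9 -31.9 -83.6] x [ 0.131 -0.838  0.53 ] z [ 0.097 -0.521 -0.848] psi -81.09 F [ 0.6  0.2 -1.1] gap 0.0118 grip 107.7
```

Emit:
{"fn": "drive_tool", "kwargs": {"deltas": [[[255,-0.0005,0,0.001,0,0,0],[255,-0.001,0,0.0015,0,0,0],[255,-0.001,0,0.0015,0,0,0],[200,-0.001,0,0.0015,0,0,0],[0,-0.001,0,0.0015,0,0,0],[0,-0.001,0,0.0015,0,0,0],[0,-0.001,0,0.0015,0,0,0],[0,-0.001,0,0.0015,0,0,0]]]}}

```text
clock: 24.4
tcp_pos: [0.5744, 0.0702, 0.0343]
orientation: [0.174, 0.732, -0.623, 0.214]
wrist_force: [-0.0, 0.1, -0.8]
finger_gap: 0.0854
grip_force: 0.0
```

Emit:
{"fn": "drive_tool", "kwargs": {"deltas": [[[0,0,0,-0.015,0,0,0],[0,0,0,-0.04,0,0,0],[0,0,0,-0.07,0,0,0],[0,0.01,0,-0.11,0,0,0],[0,0.03,0,-0.15,0,0,0],[0,0.05,0,-0.18,0,0,0],[0,0.05,0,-0.18,0,0,0]]]}}

```text
clock: 25.28
tcp_pos: [0.5655, 0.1229, 0.2169]
orientation: [0.171, 0.731, -0.624, 0.216]
wrist_force: [0.5, -0.8, -0.9]
finger_gap: 0.0856
grip_force: 0.0
```

Run:
```python
from k2 import *
rep()
snap('side','d8'); cv2.imwrite('pics/c8.png',cv2.resize(cv2.imread('pics/d8.png')[150:410,170:450],None,fx=2,fy=2))
```

```text
t 25.275 tcp [0.566 0.123 0.217] j [ 19.9  23.8   2.7  74.3 -31.5 -77.6] x [ 0.129 -0.839  0.529] z [ 0.102 -0.52  -0.848] psi -81.27 F [ 0.5 -0.8 -0.9] gap 0.0856 grip 0.0
```

View pics/c8.png

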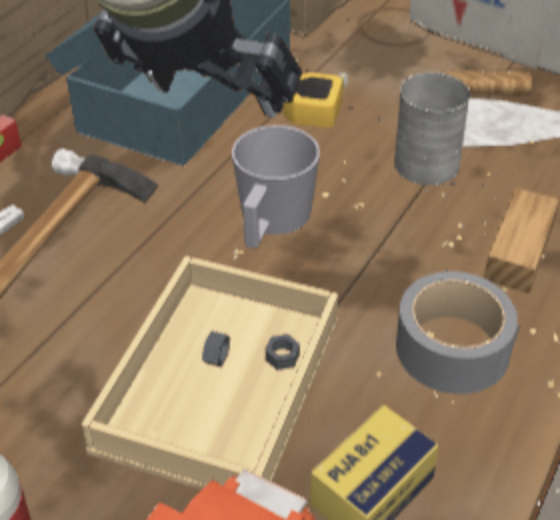

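The mug stands upright and empty beside the tray at (277,180), both nuts lie in the tray at (216,348) and (283,351), and the gripper is clear. Handing in.

```bash
python3 -c "
from workcell import *
print(hand_in())"
```

```text
the job is handed in; nothing more can be done
None
```

The job is handed in: both nuts are in the tray (one flat, one standing on its edge), and the empty mug stands upright on the bench to the right of it, done in about 25 s.

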